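# Pack the loan kit at the electronics bench

### The arm

A 6-joint arm with a two-finger parallel gripper is mounted at the origin on the work surface. World frame = base frame: x ahead of the robot, y to its left, z up, the work surface at z = 0. Lengths are in m, angles in degrees, forces in N, time in s.
With the tool pointing down it reaches from about 0.325 to 0.775 m from the base axis. Payload 5.5 kg.
Tool frame: the origin (TCP) lies at the centre of the arm's flange, where the gripper is bolted on; the fingertips stand 182 mm ahead of it and the grasp point (between the pads) lies 163 mm ahead of it; z points along the fingers, y is the line along which they close (so a half turn about z gives the same grasp; the last joint's range is limited). The gripper opens to 88 mm and grips with 3 to 60 N. Pads are 20 mm wide; open, the fingers measure 115 mm over their backs; the gripper's body (75 mm by 178 mm) begins 61 mm behind the grasp point.
Start: joints at [71.465, 5.22, 70.514, -0, 104.267, -3.249], TCP at [0.158, 0.579, 0.405] pointing down, gripper open.
Joint ranges: [-164.24, 164.24], [-49.07, 125.15], [9.68, 141.18], [-86.29, 266.29], [3.28, 154.24], [-151.56, 151.56]. Speed limits (degrees/s): [147.25, 147.25, 172.46, 180, 180, 180].

### API

Orientations are given as [roll, pitch, yaw] about the fixed x, y, z axes, in that order (R = Rz(yaw) Ry(pitch) Rx(roll)).
In Python, from station import r gives the robot as it stands. The module is installed in compiled form; this text tells all that it offers. Calls block until the motion is done:
- r.reach(position, orientation): joint-space move of the TCP to a pose.
- r.servo_line(position, rotation=None, speed=0.15): straight line of the TCP; rotation=None keeps the orientation; speed is the mean speed in m/s.
- r.move_joints(angles): joint-space move.
- r.let_go() and r.grab(squeeze=None): open the fingers fully, or close them until they stop; squeeze is the grip in N (None keeps the last).
- r.wait(seconds).
- r.inverse_kinematics(position, orientation): joint angles nearest the present ones, or None.
- r.sense(): the state.
- r.snapshot(name): name is "scene" or "top" or "wrist"; returns a dict with "frame" (384x512x3 uint8, red, green, blue), "fx", "fy", "cx", "cy" (pixels), "dist_coeffs" ([k1, k2, p1, p2, k3] as OpenCV has them; the pictures are not rectified), "R" (3x3) and "t" (3): a world point X has camera coordinates R X + t. Camera axes: x right, y down, z forward; pixel columns grow to the right and rows downward; lengths in m; the calibration is good to about 2 mm. A picture is of the moment at which its call begins. There is no depth.
A pose or a line that the arm cannot do raises r.IKError and nothing moves.
- r.hand_in(): hands the job in; it is judged then, once.
The state is a dict: "clock": time; "joints": joint angles; "joint_vel": joint speeds; "joint_torque": joint torques, N m; "tcp_pos": TCP position; "orientation": TCP orientation; "contact_force": force on the tool from outside, world axes, zero at the start; "torque": the same for the moment, N m; "opening": finger opening in m; "gripper_force": force on a finger pad.
Only numpy, scipy, OpenCV 4.12 (cv2) and the standard library are available. Lean on these libraries where they do the work, as an engineer would, in place of code of your own. Each camera call takes 0.05 s, during which the arm holds its last target. There are 200 camera calls.

### The job

Finish packing the loan kit: put the two rectangular cases that have a grip rib on the lid into the open cardboard carton, next to the long case already lying in it, so that all three lie flat and upright on the carton's floor. Set each case down, do not drop it.

Things in the scene. Friction and masses are not known exactly. Their poses are not given: they have to be found in the camera images.
- carton: Open cardboard carton, fixed; outside 234 (x) x 175 (y) x 45 mm high, walls and floor 5 mm, inside 224 x 165 x 40 mm. Flaps folded down outside add 10 mm all round. Origin: centre of its underside; x along its long side, z up. The long case lies along its -y wall; the free +y strip, about 224 x 100 mm, takes the ribbed cases in a row along x, in either order, the large one lengthwise only.
- long_case: Long flat-lidded grey plastic case without rib, 196 (x) x 60 (y) x 40 mm high, 0.4 kg, loose, already in the carton along its -y wall, lengthwise. Origin: centre of its underside. It may be nudged but must stay flat in the carton.
- large_case: Grey plastic case, 110 (x) x 80 (y) x 45 mm high, about 0.3 kg, with a solid grip rib in the middle of its lid: 50 mm long (along x), 18 mm thick (y), standing 32 mm above the lid. Upright on the table among other things up to 77 mm high. Held lightly, it can swing about the grip. Origin: centre of its underside; z up.
- small_case: Grey plastic case, 76 (x) x 80 (y) x 45 mm high, about 0.22 kg, with the same rib: 50 mm long (along x), 18 mm thick (y), 32 mm above the lid. Origin: centre of its underside; z up. Not to be confused with two bystanders of the same plastic: a round tub (88 mm across) with such a rib and a rectangular case without a rib.
Things that resemble listed ones, but are neither listed nor needed, are in the scene too. What is shaped like the small_case but orange is not meant.

How it is judged:
By the outcome, as a careful person would: the job done as asked, in the order asked, and still so for the second after the job is handed in, with the robot touching nothing.
It also fails if it takes over 54 s, if anything falls off the work surface, if the arm or the gripper's body presses on something with over 40 N, if the wrist force passes 120 N, or if a joint passes its speed limit or range.

## Working session

There is one attempt and no reset: what is moved stays moved. The work goes in short steps, each a Python script; the robot and the scene stay as the last script left them, time stands still between calls to the robot, and variables do not carry over. Pictures are saved under pics/ and viewed, at most 10 in all, crops included, and the job is handed in when it is done.

```bash
mkdir -p pics
python3 - <<'E'
from station import r
import cv2,numpy as np
for n in("scene","top"):
    s=r.snapshot(n); cv2.imwrite(f"pics/{n}0.png",cv2.cvtColor(cv2.resize(s["frame"],(800,600),interpolation=cv2.INTER_CUBIC),cv2.COLOR_RGB2BGR))
    np.save(n+"0.npy",s,allow_pickle=True)
    R,t=s["R"],s["t"]; print(n,-np.array(R).T@t,s["fx"],s["cx"],s["cy"],s["dist_coeffs"],np.array(R)[2])
print(r.sense())
E
```

```text
scene [ 0.80405754 -0.10171927  0.75440452] 353.3326092945855 250.92108441979366 192.8682693029731 [-0.05617613  0.          0.          0.          0.        ] [-0.46289345  0.2433038  -0.852369  ]
top [0.26756718 0.12360338 1.08888395] 403.33301469863244 257.56179085982126 197.33742178158968 [-0.03724004  0.          0.          0.          0.        ] [ 0.18204094  0.0045036  -0.98328064]
{'clock': 0.1, 'joints': array([ 7.14652397e+01,  5.26055191e+00,  7.05741598e+01, -5.99032420e-04,
        1.04267874e+02, -3.24973902e+00]), 'joint_vel': array([ 0.01461894, -0.04710511, -0.16388629, -0.01032796, -0.06801686,
        0.06111988]), 'joint_torque': array([ 3.06506052e-03, -4.47858846e+01, -4.07569492e+01,  7.00693089e-02,
        2.83966359e-02, -1.33005715e-04]), 'tcp_pos': array([0.15820502, 0.57882668, 0.40360939]), 'orientation': array([-1.79897546e+02, -5.23553804e-03,  1.64714827e+02]), 'contact_force': array([-0.4030815 ,  0.13427078, -0.16871317]), 'torque': array([-0.01901116, -0.01397255, -0.00720654]), 'gripper_force': 0.0, 'opening': 0.08787421939067597}
```

View pics/scene0.png

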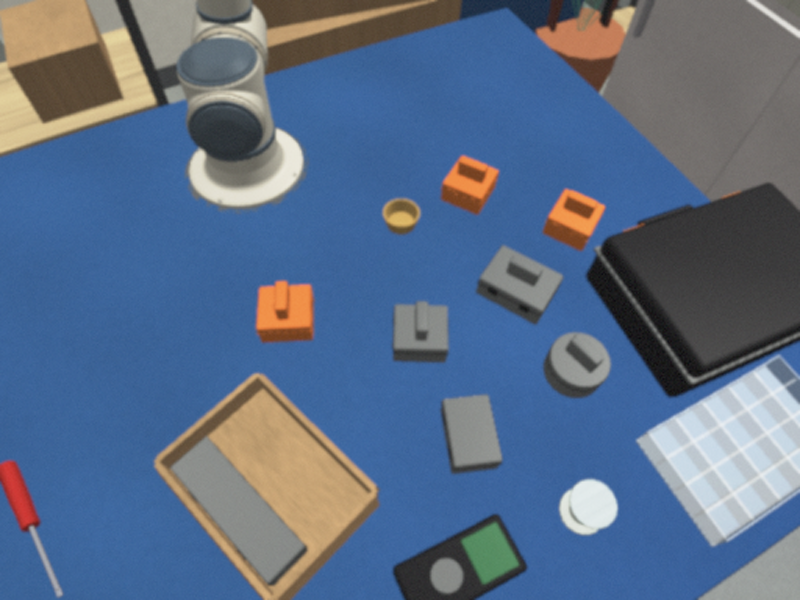

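View pics/top0.png

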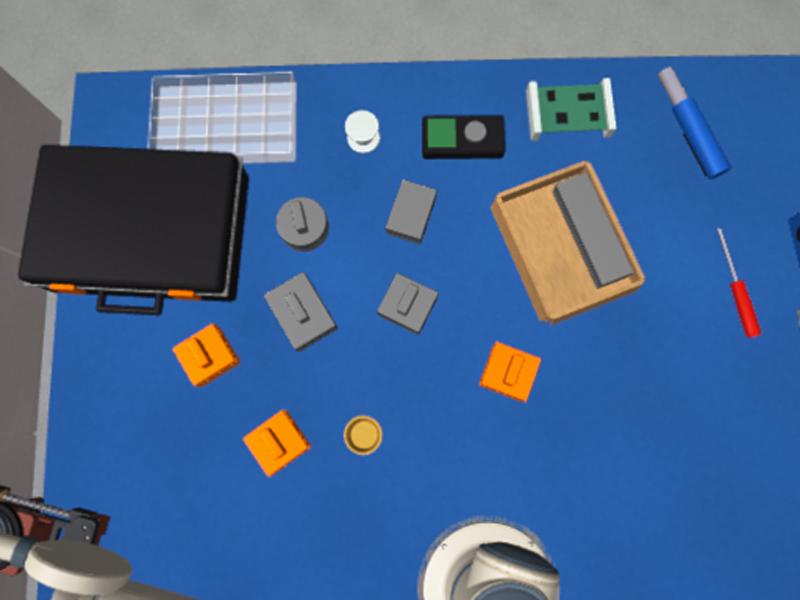

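The top view shows, in 800x600 pixels:
- **large_case:** ribbed, at (300,312).
- **small_case:** ribbed, at (408,302).
- **Lookalikes:** ribbed round tub (301,222), ribless case (411,210), and orange cases at (206,354), (276,442) and (511,372).
- **Carton:** (567,242), with the long case at (594,230).

By the description I choose (300,312) and (408,302). Next is a close crop to check the choice, plus grey masks.

```bash
cat > h.py <<'E'
import numpy as np,cv2
def load(n): return np.load(n+".npy",allow_pickle=True).item()
def ray(s,uv,z):
    K=np.array([[s["fx"],0,s["cx"]],[0,s["fy"],s["cy"]],[0,0,1.]])
    p=cv2.undistortPoints(np.float64(uv).reshape(-1,1,2),K,np.array(s["dist_coeffs"])).reshape(-1,2)
    R=np.array(s["R"]);C=-R.T@np.array(s["t"]); d=np.c_[p,np.ones(len(p))]@R
    return (C+d*((z-C[2])/d[:,2])[:,None])[:,:2]
def proj(s,X):
    K=np.array([[s["fx"],0,s["cx"]],[0,s["fy"],s["cy"]],[0,0,1.]])
    return cv2.projectPoints(np.float64(X),cv2.Rodrigues(np.array(s["R"]))[0],np.array(s["t"]),K,np.array(s["dist_coeffs"]))[0].reshape(-1,2)
E
python3 - <<'E'
from h import *
s=load("top0"); f=s["frame"]
c=f[90:240,165:425]; cv2.imwrite("pics/crop1.png",cv2.cvtColor(cv2.resize(c,None,fx=3,fy=3,interpolation=cv2.INTER_CUBIC),cv2.COLOR_RGB2BGR))
hsv=cv2.cvtColor(f,cv2.COLOR_RGB2HSV)
m=((hsv[...,1]<50)&(hsv[...,2]>40)&(hsv[...,2]<190)).astype(np.uint8)*255
n,l,st,ce=cv2.connectedComponentsWithStats(m)
for i in range(1,n):
    if 200<st[i,4]<8000 and 90<ce[i,1]<240:
        v=hsv[...,2][l==i]; print(i,ce[i],st[i],np.percentile(v,[5,25,50,75,95]))
        cn=max(cv2.findContours((l==i).astype(np.uint8),0,2)[0],key=cv2.contourArea)
        for z in(.045,):
            w=ray(s,cn.reshape(-1,2),z); q=cv2.minAreaRect(np.float32(w*1000)); print(z,q)
E
```

```text
43 [154.44813278 132.9626556 ] [126  97  63  93 482] [ 45.  72.  97. 179. 184.]
0.045 ((621.0076293945312, 395.6613464355469), (135.2900390625, 272.4052734375), 83.3853759765625)
62 [378.6714922 147.0935412] [ 354  111   51   73 1796] [ 79. 134. 135. 136. 137.]
0.045 ((592.3251953125, -200.8080291748047), (195.7872772216797, 70.35856628417969), 19.98297691345215)
69 [262.71204819 134.94096386] [247 115  32  40 830] [ 72. 136. 137. 137. 138.]
0.045 ((632.894775390625, 110.20225524902344), (63.90406799316406, 100.40210723876953), 70.49530029296875)
117 [193.1025641  142.84615385] [177 127  33  33 858] [ 59. 128. 137. 138. 141.]
0.045 ((615.4700927734375, 299.598876953125), (87.15972900390625, 91.32406616210938), 89.89371490478516)
171 [191.67958861 199.0806962 ] [ 169  175   46   49 1264] [ 80. 139. 140. 142. 144.]
0.045 ((461.4655456542969, 302.273193359375), (113.21805572509766, 79.57467651367188), 30.015581130981445)
172 [260.57997699 193.75719217] [242 175  38  38 869] [ 82. 135. 139. 140. 141.]
0.045 ((470.9076843261719, 120.12931823730469), (78.94881439208984, 77.56878662109375), 61.670257568359375)
177 [ 79.6625 189.1125] [ 49 183  58  17 240] [ 42.    48.    58.    84.   124.35]
0.045 ((491.0884704589844, 611.4713745117188), (157.06710815429688, 39.56141662597656), 85.38011932373047)
```

View pics/crop1.png

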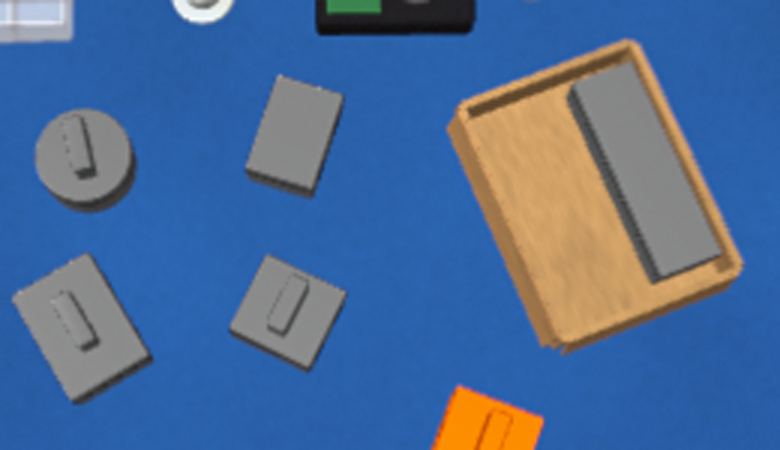

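The crop confirms it. The large case (82,328) and small case (288,312) are rectangular with ribs, the tub (85,158) is round, and the case at (295,133) has no rib. Now I measure lids, ribs and carton accurately, checking across both views.

Run:
```python
from h import *
for nm in("top0","scene0"):
    s=load(nm); f=s["frame"]; hsv=cv2.cvtColor(f,cv2.COLOR_RGB2HSV)
    print(nm)
    lid=((hsv[...,1]<60)&(hsv[...,2]>(112 if nm=="top0" else 95))&(hsv[...,2]<165)).astype(np.uint8)
    def rect(m,seed,z,close=3):
        m=cv2.morphologyEx(m,cv2.MORPH_CLOSE,np.ones((close,close)))
        n,l,st,ce=cv2.connectedComponentsWithStats(m)
        p=proj(s,[seed])[0].astype(int); lab=l[p[1]-3:p[1]+4,p[0]-3:p[0]+4].ravel(); i=np.bincount(lab).argsort()[::-1]; i=[k for k in i if k>0][0]
        cn=max(cv2.findContours((l==i).astype(np.uint8),0,1)[0],key=cv2.contourArea)
        hull=cv2.convexHull(cn).reshape(-1,2); return cv2.minAreaRect(np.float32(1000*ray(s,hull,z)))
    for n,x in(("large",(.461,.302,.045)),("small",(.471,.12,.045)),("long",(.59,-.2,.045))): print(n,rect(lid,x,.045))
    br=((hsv[...,0]>8)&(hsv[...,0]<25)&(hsv[...,1]>60)&(hsv[...,1]<190)).astype(np.uint8)|lid
    print("carton",rect(br,(.57,-.12,.005),.045,5))
    print("pix",hsv[tuple(proj(s,[(.57,-.12,.005)])[0].astype(int)[::-1])])
```

```text
top0
large ((463.5841064453125, 304.54931640625), (107.28627014160156, 77.7835693359375), 30.043214797973633)
small ((473.0566711425781, 120.83995819091797), (77.1669921875, 74.03768920898438), 62.02891540527344)
long ((595.5553588867188, -205.72779846191406), (193.68563842773438, 59.17262268066406), 19.95991325378418)
carton ((572.5565185546875, -155.1683349609375), (246.2584228515625, 198.71542358398438), 20.0456600189209)
pix [ 16 130 212]
scene0
large ((466.8768615722656, 302.4239501953125), (109.34999084472656, 78.4647445678711), 30.00943946838379)
small ((472.52874755859375, 120.02275085449219), (77.82232666015625, 78.97966766357422), 63.68968963623047)
long ((599.722412109375, -206.41256713867188), (200.6860809326172, 60.18128204345703), 20.03985595703125)
carton ((585.330322265625, -160.7146759033203), (254.8404541015625, 184.94898986816406), 19.554401397705078)
pix [ 17 106 200]
```

Run:
```python
from h import *
a=np.radians(20);ex=np.array([np.cos(a),np.sin(a)]);ey=np.array([-ex[1],ex[0]])
O=np.array([.580,-.159]); out=[]
k=1.4
for nm in("top0","scene0"):
    s=load(nm); X,Y=np.meshgrid(np.arange(-.142,.142,.001/k),np.arange(.11,-.11,-.001/k))
    P=np.c_[(O+X[...,None]*ex+Y[...,None]*ey).reshape(-1,2),np.full(X.size,.045)]
    uv=proj(s,P).reshape(*X.shape,2).astype(np.float32)
    im=cv2.remap(s["frame"],uv[...,0],uv[...,1],cv2.INTER_CUBIC)
    for v in range(-100,101,50):
        c=int((v+142)*k); cv2.line(im,(c,0),(c,8),(255,0,0),1); c=int((110-v)*k); cv2.line(im,(0,c),(8,c),(255,0,0),1)
    out.append(im)
im=np.hstack(out); print(im.shape)
cv2.imwrite("pics/rect.png",cv2.cvtColor(im,cv2.COLOR_RGB2BGR))
```

```text
(308, 796, 3)
```

View pics/rect.png

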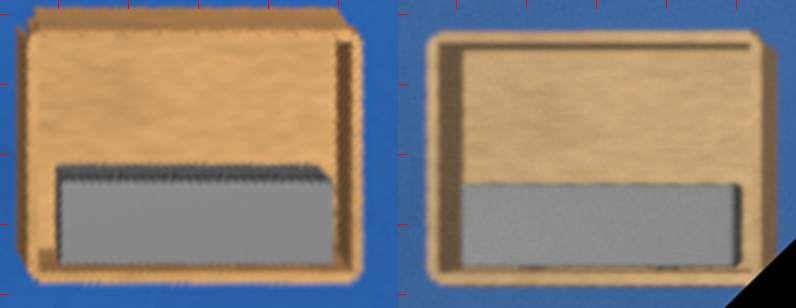

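In the rectified views (1.4 px/mm) the rims run x 26..361, y 31..283 (left) and 428..764, 31..285 (right). That gives about 239 x 180 mm with blur, consistent with 234 x 175. The carton centre is about (0.579,-0.162) with yaw 20. The long case's free edge is at y≈-17.5 in the carton frame, so the strip is 100 mm wide. I pick the large case first.

```bash
cat >> h.py <<'E'
C=np.array([.5788,-.1621]); YC=20.
def c2w(x,y):
    a=np.radians(YC); return C+[x*np.cos(a)-y*np.sin(a),x*np.sin(a)+y*np.cos(a)]
def pick(r,xy,yaw,squeeze=55):
    g=.045+.022+.163
    r.reach([*xy,.36],[180,0,yaw]); r.servo_line([*xy,g],speed=.15)
    s=r.sense(); print("down",s["clock"],s["tcp_pos"],s["contact_force"])
    r.grab(squeeze); s=r.sense(); print("grab",s["opening"],s["gripper_force"],s["contact_force"])
    r.servo_line([*xy,g+.02],speed=.08); s=r.sense(); print("lift",s["opening"],s["contact_force"],s["torque"])
    r.servo_line([*xy,.36],speed=.25); print(r.sense()["clock"],r.sense()["joints"])
def shot(r,n,name):
    s=r.snapshot(n); np.save(name+".npy",s,allow_pickle=True)
    cv2.imwrite(f"pics/{name}.png",cv2.cvtColor(cv2.resize(s["frame"],None,fx=1.5,fy=1.5),cv2.COLOR_RGB2BGR))
E
python3 - <<'E'
from station import r
from h import *
pick(r,(.465,.3035),30)
r.reach([*c2w(-.0443,.0325),.36],[180,0,20]); s=r.sense(); print(s["clock"],s["tcp_pos"],s["opening"],s["contact_force"],s["torque"])
shot(r,"scene","s1"); shot(r,"wrist","w1")
E
```

```text
down 2.65 [0.46526872 0.30377798 0.23125829] [-0.25864443  0.09339878 -0.56147044]
grab 0.01772110965758203 54.99920904636383 [-0.07132725  0.98763509 -0.57203934]
lift 0.01768323640229774 [-0.66657678  1.04197708 -3.80929127] [-0.10411654  0.13441349  0.01699843]
4.7167 [ 2.96216044e+01 -1.90812018e+00  8.24431283e+01  6.25769179e-06
  9.95558849e+01  8.96217886e+01]
6.3833 [ 0.52628981 -0.14582211  0.35980322] 0.017865243145258117 [ 0.55367439  0.36365018 -4.25588226] [-0.02190408  0.12409132  0.00092495]
```

View pics/s1.png

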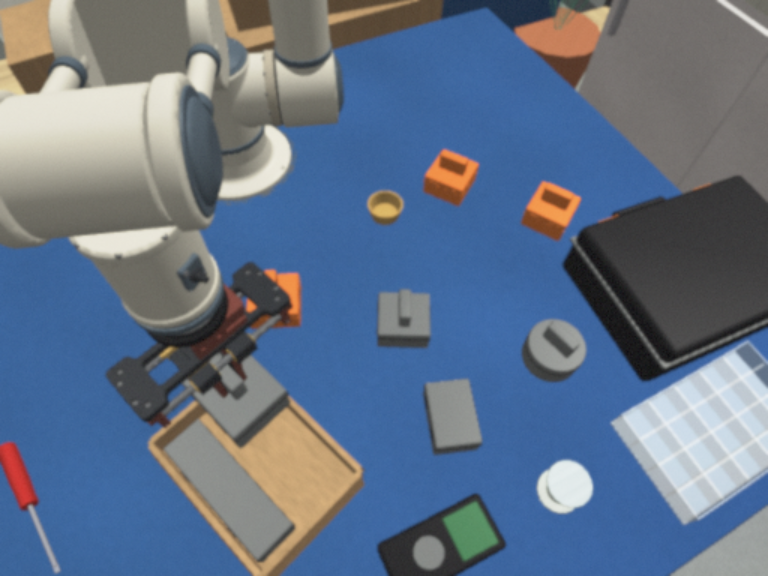

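View pics/w1.png

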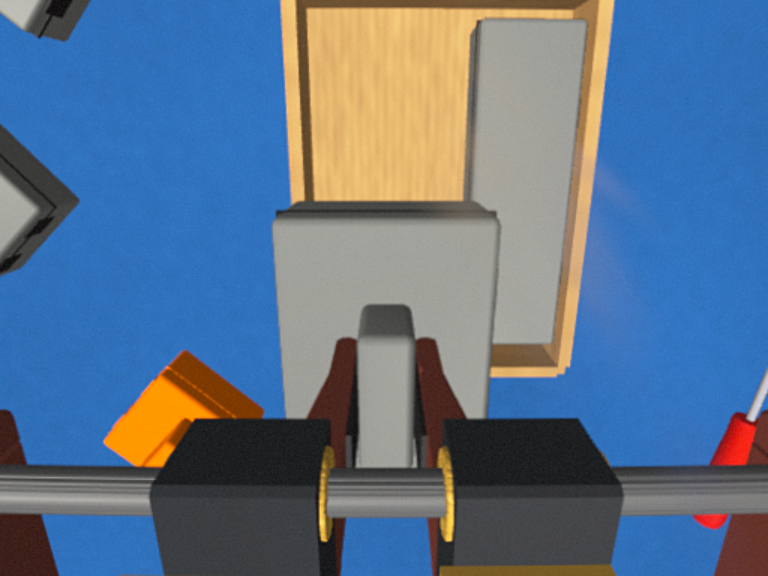

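Scene view: the large case is held over the carton at about (240,400), clear of everything. Wrist view: the front lid edge runs from (275,215) to (498,215). The measured moment suggests the mass is ahead of the grip, so I check the tilt from that edge.

Run:
```python
from h import *
from station import r
st=r.sense(); p=st["tcp_pos"]; print(st["orientation"])
s=load("w1"); g=np.array([p[0],p[1],p[2]-.163])
R0=cv2.Rodrigues(np.array([0,0,np.radians(20)]))[0]
for t in(0,3,6,10,15,20):
  for o in (0,):
    Rt=R0@cv2.Rodrigues(np.array([0,np.radians(t),0.]))[0]
    X=[g+Rt@np.array(q) for q in[(.055,.04,-.022),(.055,-.04,-.022),(.055,.04,-.067),(.055,-.04,-.067),(.025,.009,.010),(.025,-.009,.010)]]
    print(t,(proj(s,X)*1.5).round().tolist())
```

```text
[-1.79986702e+02 -9.84053153e-03  2.01007391e+01]
0 [[268.0, 215.0], [503.0, 216.0], [292.0, 197.0], [479.0, 198.0], [355.0, 335.0], [415.0, 335.0]]
3 [[270.0, 218.0], [500.0, 218.0], [294.0, 205.0], [477.0, 205.0], [355.0, 331.0], [415.0, 332.0]]
6 [[272.0, 220.0], [498.0, 221.0], [295.0, 212.0], [475.0, 213.0], [355.0, 328.0], [415.0, 329.0]]
10 [[275.0, 224.0], [496.0, 224.0], [297.0, 222.0], [474.0, 223.0], [356.0, 325.0], [415.0, 325.0]]
15 [[278.0, 229.0], [493.0, 230.0], [299.0, 235.0], [472.0, 236.0], [356.0, 321.0], [414.0, 321.0]]
20 [[281.0, 236.0], [490.0, 236.0], [301.0, 249.0], [470.0, 249.0], [356.0, 317.0], [414.0, 317.0]]
```

The lid edge to bottom edge spacing (about 16 px) fits a tilt of about 2°, which will settle on contact. I set it down with the force watched.

```bash
cat >> h.py <<'E'
def place(r,xy,yaw):
    n=.235
    r.servo_line([*xy,n+.006],speed=.12); r.wait(.2); f0=r.sense()["contact_force"][2]
    for k in range(13):
        z=n+.005-k*.001; r.servo_line([*xy,z],speed=.02); s=r.sense(); f=s["contact_force"][2]-f0
        if f>8: break
    print("touch",z,s["tcp_pos"],f,s["contact_force"],s["torque"],s["opening"])
    r.let_go(); r.wait(.1)
    p=s["tcp_pos"]; r.servo_line([*xy,.30],speed=.12); r.servo_line([*xy,.36],speed=.25); print(r.sense()["clock"])
E
python3 - <<'E'
from station import r
from h import *
place(r,c2w(-.0443,.0325),20)
r.reach([.473,.1205,.36],[180,0,-28]); print(r.sense()["joints"],r.sense()["clock"])
shot(r,"scene","s2"); shot(r,"top","t2")
a,b=(load(k)["frame"] for k in("s2","t2"))
cv2.imwrite("pics/c2.png",cv2.cvtColor(np.hstack([cv2.resize(a[210:384,60:260],(400,348)),cv2.resize(b[90:220,270:420],(400,348))]),cv2.COLOR_RGB2BGR))
E
```

```text
touch 0.23299999999999998 [ 0.52597151 -0.14660424  0.23494913] 12.593864896763037 [-6.39702546  1.68372311  9.27444912] [ 0.33033559  1.31077497 -0.04474997] 0.01829352057721549
12.1833
[ 1.02574703e+01 -1.23362187e+01  9.19751294e+01 -2.00433229e-02
  1.00452992e+02  1.28232336e+02] 13.4083
```

View pics/c2.png

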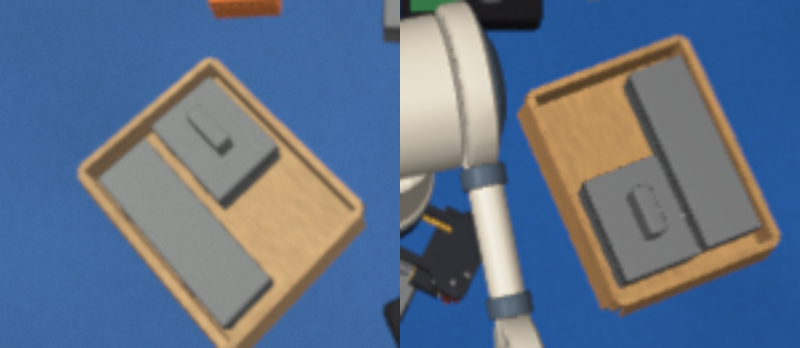

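The large case lies flat at the -x end: (215,135) in the left half and (645,215) in the right. I measure it to fix the spot for the small case, then pick and place that one.

Run:
```python
from station import r
from h import *
a=np.radians(20);ax=np.array([[np.cos(a),-np.sin(a)],[np.sin(a),np.cos(a)]])
for nm,th in(("t2",112),("s2",95)):
    s=load(nm);hsv=cv2.cvtColor(s["frame"],cv2.COLOR_RGB2HSV)
    m=((hsv[...,1]<60)&(hsv[...,2]>th)&(hsv[...,2]<165)).astype(np.uint8)
    n,l,st,ce=cv2.connectedComponentsWithStats(m)
    for q in((-.0443,.055,.05),(0,-.05,.045),(-.02,.0325,.05)):
        p=proj(s,[[*c2w(q[0],q[1]),q[2]]])[0].astype(int); i=l[p[1],p[0]]
        if i:
            ys,xs=np.where(l==i); w=(ray(s,np.c_[xs,ys],q[2])-C)@ax*1000
            print(nm,q,len(xs),np.percentile(w,[1,99],axis=0).round(1).tolist())
pick(r,(.473,.1205),-28)
```

```text
t2 (-0.0443, 0.055, 0.05) 1017 [[-96.8, -3.4], [7.5, 71.9]]
t2 (0, -0.05, 0.045) 1434 [[-93.4, -74.8], [95.6, -19.0]]
s2 (-0.0443, 0.055, 0.05) 1991 [[-97.3, -7.1], [10.6, 70.6]]
s2 (0, -0.05, 0.045) 3201 [[-93.7, -77.5], [98.2, -19.3]]
down 14.775 [0.4733504  0.12056761 0.23116452] [-0.38824753  0.75270843  0.0662171 ]
grab 0.01769111187636406 54.99993860721588 [ 0.33809862 -0.57085425  0.02829557]
lift 0.017765726467374014 [-0.1960789  -0.15346299 -2.02247867] [ 0.00258568  0.20005351 -0.05342849]
16.8417 [ 1.02978229e+01 -1.23488402e+01  9.20333543e+01  8.08464106e-04
  1.00404165e+02  1.28297467e+02]
```

Run:
```python
from station import r
from h import *
xy=c2w(.0615,.0325)
r.reach([*xy,.36],[180,0,20]); st=r.sense(); print(st["clock"],st["opening"],st["contact_force"],st["torque"])
shot(r,"wrist","w3"); s=load("w3"); g=st["tcp_pos"]-[0,0,.163]; R0=cv2.Rodrigues(np.array([0,0,np.radians(20)]))[0]
for t in(0,5,10): 
    Rt=R0@cv2.Rodrigues(np.array([0,np.radians(t),0.]))[0]
    print(t,(1.5*proj(s,[g+Rt@np.array(q) for q in[(.038,.04,-.022),(.038,-.04,-.022),(.038,.04,-.067),(.038,-.04,-.067)]])).round().tolist())
```

```text
17.9833 0.01777086104686216 [ 0.34629314 -0.00910221 -1.69685006] [0.02814667 0.10700156 0.00055091]
0 [[272.0, 263.0], [500.0, 263.0], [295.0, 235.0], [477.0, 236.0]]
5 [[274.0, 266.0], [497.0, 266.0], [297.0, 247.0], [475.0, 247.0]]
10 [[277.0, 270.0], [495.0, 270.0], [298.0, 259.0], [473.0, 259.0]]
```

View pics/w3.png

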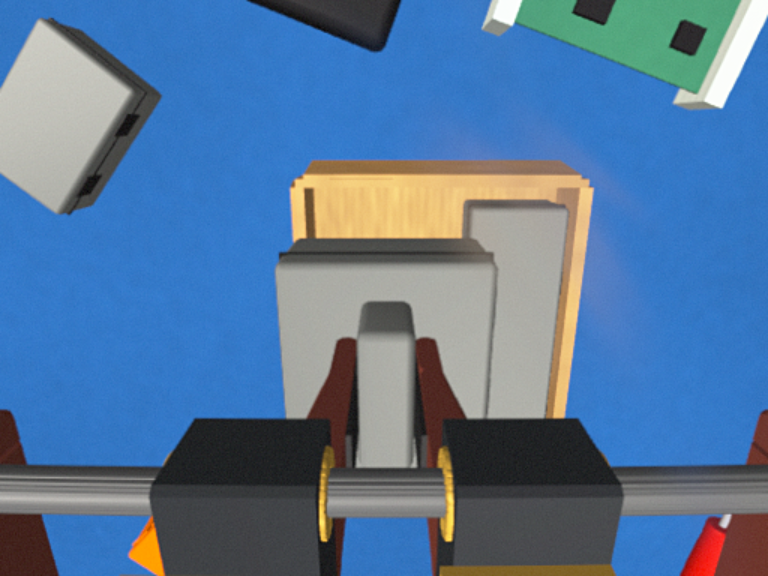

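The small case is held nearly level: lid edge at row 260, bottom edge at row 240, columns 279..495. The free strip ahead is clear, so I place it.

Run:
```python
from station import r
from h import *
place(r,c2w(.0615,.0325),20)
r.reach([.40,.30,.40],[180,0,90]); print(r.sense()["clock"])
shot(r,"scene","s4"); shot(r,"top","t4")
a,b=(load(k)["frame"] for k in("s4","t4"))
cv2.imwrite("pics/c4.png",cv2.cvtColor(np.hstack([cv2.resize(a[210:384,60:260],(400,348)),cv2.resize(b[90:220,270:420],(400,348))]),cv2.COLOR_RGB2BGR))
```

```text
touch 0.23299999999999998 [ 0.62536973 -0.11049886  0.23497445] 11.577457974927198 [-4.81180334  1.92791008  9.16344012] [0.19055834 1.20262866 0.02144895] 0.017698558188231253
23.7333
25.45
```

View pics/c4.png

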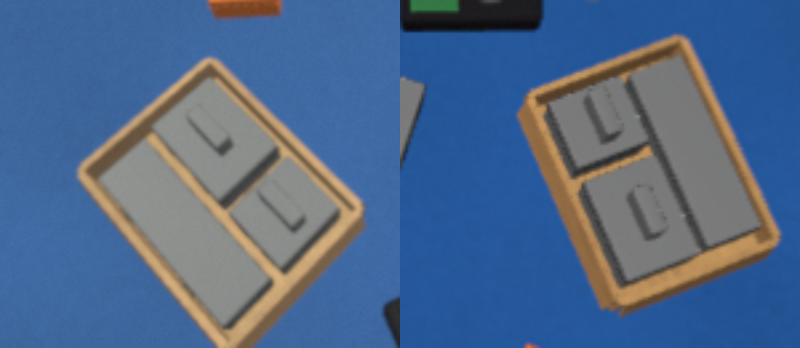

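All three cases lie flat with gaps between them: large (215,135), small (283,225) and long (185,235) in the left half. The right half agrees, and the arm is clear.

```bash
python3 -c "
from station import r
print(r.hand_in())"
```

```text
the job is handed in; nothing more can be done
None
```

Both ribbed cases were set down under force control beside the long case; the last images show all three lying flat in the carton, and I handed the job in at about 25.5 s on the robot's clock (no verdict was returned).

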